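Slide a circuit-board carrier home in its assembly fixture and bolt it

ROBOT

A 6-joint arm with a two-finger parallel gripper is mounted at the origin on the work surface. World frame = base frame: x ahead of the robot, y to its left, z up, the work surface at z = 0. Lengths are in m, angles in degrees, forces in N, time in s.
With the tool pointing down it reaches from about 0.25 to 0.775 m from the base axis. Payload 4 kg.
Tool frame: the origin (TCP) lies on the centre line of the jaws, within the pads' length; the fingertips stand 19 mm ahead of it and the grasp point (between the pads) is the TCP; x points along the fingers, z is the direction in which the jaws open and shut, and the axes are right-handed (so a half turn about x gives the same grasp; the last joint's range is limited). The gripper opens to 85 mm and grips with 20 to 120 N. Pads are 22 mm wide; open, the fingers measure 114 mm over their backs; the gripper's body (76 mm by 85 mm) begins 54 mm behind the grasp point. The pads swing forward as they close: fully open they stand 13 mm farther back than shut.
Start: joints at [66.572, 4.996, 78.535, -0, 96.463, -5.907], TCP at [0.166, 0.524, 0.25] pointing down, gripper open.
Joint ranges: [-177.83, 177.83], [-43.37, 116.18], [15.69, 146.23], [-61.86, 241.86], [9.47, 152.12], [-147.06, 147.06]. Speed limits (degrees/s): [159.86, 159.86, 180, 180, 180, 180].

INTERFACE

Orientations are given as a 3x3 rotation matrix whose columns are the frame's x, y, z axes.
In Python, from plant import ctrl gives the robot as it stands.
- The arm moves only by the tool jog_arm, never from a script. Its argument "series" is text: rows parted by semicolons, each of 6 numbers parted by spaces: the shift along the world's x, y, z in cm, then the turn, a rotation vector about the world's x, y, z in rad. In form: tx ty tz rx ry rz; .... A call has 1 to 10 rows; each row shifts and turns the pose as measured when the row begins; what a row does not reach is not made up. A row lasts 1/12 s, in which the tool goes at most 41.7 mm and 7.16 degrees, less where a joint would pass 70% of its speed; a pose out of reach is approached as far as the arm can. A call with a gripper value outside its range is refused whole. "fingers" is the closure in counts, from 0 (fully open) to 255 (shut), set as the call begins (left out, the last holds). The fingers move at their own pace and stop on an object; "force" is the grip in N (left out, the last holds). Time passes only in rows, so rows that do not move let the fingers close. It gives the time, the measured TCP pose, the force and the opening at its end, in the units of the state.
- ctrl.sense(): the state, without advancing time (a new reading comes with each control period).
- ctrl.grab_frame(name): name is "scene" or "side" or "wrist"; returns (picture, depth): 400x640x3 uint8, red, green, blue; 400x640 float32, m along the optical axis (not along the pixel's ray), 0 where there is no reading.
- ctrl.camera_params(name): a dict with "mtx" (3x3 intrinsics, pixels), "k1" (the pictures are not rectified: a ray, as slopes to the right and down, at radius r is drawn at 1 + k1 r^2 times it, then the intrinsics apply), "origin" and "attitude" of the camera in the world. Camera axes: x right, y up, looking along -z (the intrinsics and any distortion apply to the point x, -y, -z); pixel columns grow to the right and rows downward; lengths in m; the calibration is good to about 2 mm. A picture is of the moment at which its call begins: read the wrist's pose just before it. camera_params takes no time and is no camera call; for the wrist camera it gives the pose at the moment of the call.
- ctrl.close_job(): hands the job in, once; it reports no verdict.
The state is a dict: "t": time; "qpos": joint angles; "joint_vel": joint speeds; "tau": joint torques, N m; "eef_pos": TCP position; "orientation": TCP orientation; "force": force on the tool from outside, world axes, zero at the start; "torque": the same for the moment, N m; "gripper_width": finger opening in m.
Only numpy, scipy, OpenCV 4.12 (cv2) and the standard library are available. Lean on these libraries where they do the work, as an engineer would, in place of code of your own. Each camera call takes 0.05 s, during which the arm holds its last target. There are 200 camera calls.

TASK

With a fingertip, gently push the grey circuit-board carrier along the rails of the black fixture until you feel its feet drop into the locating notches. Then push the steel hold-down bolt at the side of the fixture fully home over the carrier's edge, and take the hand away. Push only: do not pinch or lift the carrier, and leave the other things on the bench alone.

Things in the scene. Friction and masses are not known exactly. Their poses are not given: they have to be found in the camera images.
- fixture: Black assembly fixture fixed to the bench, base 150 x 320 mm. Origin: centre of its underside, on the bench top. The carrier slides along its +y; the bolt is on its +x side. Two aluminium rails along y at x = +-46.5 mm, top 30 mm above the bench, each with two notches 18 mm long (y) and 6 mm deep. Guide walls outside them (inner faces x = +-55 mm, 12 mm thick, top 40 mm).
- seat (a point): The carrier's place, fixed in the fixture at x 0, y +55, z +24 mm, axes as the fixture's: where the carrier's origin comes to lie (3 mm of play along y, 2 mm along x) when all four feet have dropped into the notches. The notches are centred 58 mm either way from here along y. The notch ends then stop the carrier going on.
- carrier: Loose grey carrier plate with a green circuit board on top, 106 (x) x 140 (y) mm, about 0.35 kg. Origin: centre in plan, at the underside of its four 12 x 12 x 8 mm feet; plate 8 to 14 mm above it. Axes as the fixture's. It starts on the rails (origin 30 mm above the bench), 45 to 90 mm short of its place; there its feet drop 6 mm together (origin at 24 mm). It slides with 2 to 6 N.
- carrier_rib (a point): Push point: centre of the outer (-y) face of the upright rib on the carrier's trailing edge, flush with that edge. The rib is 60 mm wide (x), 8 mm thick (y) and reaches from 14 to 36 mm above the carrier's origin. Push it along the fixture's +y.
- bolt (a joint): Steel hold-down bolt on a block on the fixture's +x side, level with the middle of the seated carrier. 0 = withdrawn, 0.022 m = fully home at its stop, its tongue 13 mm over the carrier's edge. Moves along the fixture's -x, resists with about 2 N, stays where left. The tongue (underside 40 mm above the bench) strikes the carrier's edge unless the carrier is down in the notches.
- bolt_tab (a point): Centre of the outer (+x) face of the bolt's upright tab, 60 mm above the bench, at y = +55 mm of the fixture; the tab is 10 mm thick (x), 30 mm wide (y), 46 to 74 mm above the bench. Push this face along the fixture's -x. The block under it is 40 mm high (its outer end is at x = 110 mm of the fixture); two keepers on it reach 49 mm, 21 mm either side of the tab's middle.
- screwdriver: Hand screwdriver lying beside the fixture (-x side), 180 mm; a bystander, to be left alone. Origin: centre of its underside.
- screw_tray: Clear plastic tray, 70 x 70 x 25 mm, on the fixture's +x side; a bystander, to be left alone. Origin: centre of its underside.
- jar: Small jar, 42 mm wide, 60 mm high, off the fixture's +x +y corner; a bystander, to be left alone. Origin: centre of its underside.
- standoff: Brass standoff, 26 mm wide, 45 mm high, on the fixture's -x side; a bystander, to be left alone. Origin: centre of its underside.
- tool_cup: Grey plastic cup, 76 mm wide, 100 mm high; a bystander, to be left alone. Origin: centre of its underside.
- spare_board: Loose spare green circuit board, 80 x 120 mm, 17 mm high, flat on the bench; a bystander, to be left alone. Origin: centre of its underside.
- tape_core: Cardboard disc, 60 mm wide, 25 mm high; a bystander, to be left alone. Origin: centre of its underside.
Things that resemble listed ones, but are neither listed nor needed, are in the scene too. There is more than one size of the carrier; the job needs the middle-sized.

How it is judged:
By the outcome, as a careful person would: the job done as asked, in the order asked, and still so for the second after the job is handed in, with the robot touching nothing.
It also fails if it takes over 45 s, if anything falls off the work surface, if the arm or the gripper's body presses on something with over 40 N, if the wrist force passes 120 N, or if a joint passes its speed limit or range.

## Working session

There is one attempt and no reset: what is moved stays moved. The work goes in short steps, Python scripts to look and compute and a tool call to move; the robot and the scene stay as the last step left them, time stands still between calls to the robot, and variables do not carry over. Pictures are saved under pics/ and viewed, about 8 in all and at most 12, crops included, and the job is handed in when it is done.

Besides the shell and the picture viewer there is one more tool, called as name(argument=value, ...) on one line, values as JSON. jog_arm: Moves the arm, as the interface text tells. Its arguments: {"type":"object","properties":{"series":{"type":"string"},"fingers":{"type":"number"},"force":{"type":"number"}},"required":["series"]}

```bash
mkdir -p pics; cat > h.py <<'E'
import numpy as np, cv2
from plant import ctrl
def snap(n,f):
    p=ctrl.camera_params(n); im,d=ctrl.grab_frame(n)
    cv2.imwrite(f'pics/{f}.png',im[:,:,::-1]); np.savez(f'pics/{f}.npz',d=d,im=im,mtx=p['mtx'],k1=p['k1'],o=p['origin'],R=p['attitude'])
def world(f,uv,z=None):
    a=np.load(f'pics/{f}.npz'); M=a['mtx'];k=float(a['k1']);R=np.array(a['R'])
    out=[]
    for u,v in uv:
        xd=np.array([(u-M[0,2])/M[0,0],(v-M[1,2])/M[1,1]]); x=xd.copy()
        for _ in range(20): x=xd/(1+k*(x@x))
        ray=R@np.array([x[0],-x[1],-1.])
        s=a['d'][int(round(v)),int(round(u))] if z is None else (z-a['o'][2])/ray[2]
        out.append(a['o']+s*ray)
    return np.array(out)
def crop(f,g,x0,y0,x1,y1,s):
    im=cv2.imread(f'pics/{f}.png')[y0:y1,x0:x1]; cv2.imwrite(f'pics/{g}.png',cv2.resize(im,None,fx=s,fy=s,interpolation=cv2.INTER_CUBIC))
E
python3 - <<'E'
from h import *
snap('scene','s0');snap('side','d0');snap('wrist','w0')
a=[cv2.imread(f'pics/{x}.png') for x in('s0','d0')]
cv2.imwrite('pics/both.png',cv2.resize(np.vstack(a),(0,0),fx=.75,fy=.75))
for n in('scene','side','wrist'): 
    p=ctrl.camera_params(n);print(n,p['origin'],np.round(p['attitude'],2).tolist(),p['k1'])
print(ctrl.sense())
E
```

```text
scene [0.86594768 0.73658825 0.59361029] [[-0.89, -0.26, 0.38], [0.46, -0.46, 0.76], [-0.02, 0.85, 0.52]] -0.05462475899325035
side [-0.22895365 -0.90194791  0.87957663] [[0.8, 0.34, -0.5], [-0.61, 0.48, -0.63], [0.02, 0.81, 0.59]] -0.04235944274633861
wrist [0.096825   0.54604792 0.37287725] [[0.3, -0.91, -0.27], [0.95, 0.29, 0.09], [-0.0, -0.28, 0.96]] 0.0061349409102187695
{'t': 0.15, 'qpos': array([ 6.65722341e+01,  5.03161257e+00,  7.86049698e+01,  1.71824184e-03,
        9.64643107e+01, -5.90666622e+00]), 'joint_vel': array([ 0.1218594 , -0.06768411, -0.33729429, -0.02974974,  0.0375809 ,
       -0.11029338]), 'tau': array([ 1.23852813e-03, -3.52374029e+01, -3.13679338e+01, -1.46081443e-04,
        8.05028190e-03, -1.43050192e-05]), 'eef_pos': array([0.16543061, 0.52415958, 0.24938569]), 'orientation': array([[-7.27468894e-04, -9.53607080e-01,  3.01053164e-01],
       [-1.60390196e-03,  3.01053969e-01,  9.53605755e-01],
       [-9.99998449e-01,  2.10858763e-04, -1.74849967e-03]]), 'force': array([-0.11334197,  0.53412325,  0.38380263]), 'torque': array([-0.02710063, -0.03012766, -0.02224809]), 'gripper_width': 0.08547785441866992}
```

View pics/both.png

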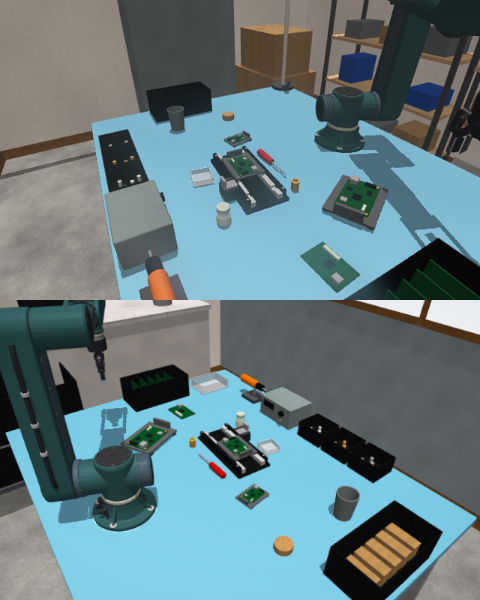

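The carriers in the scene view (shown pixels) are one in the fixture at (240,162), a larger one on the bench at (355,198), and a smaller one at (238,139). The middle-sized one, sitting on the black fixture's rails, fits the description. I'll confirm with enlarged crops.

```bash
python3 - <<'E'
from h import *
crop('s0','s0c',240,160,400,310,5)
crop('d0','d0c',235,150,385,260,5)
E
```

```text
(no output)
```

View pics/s0c.png

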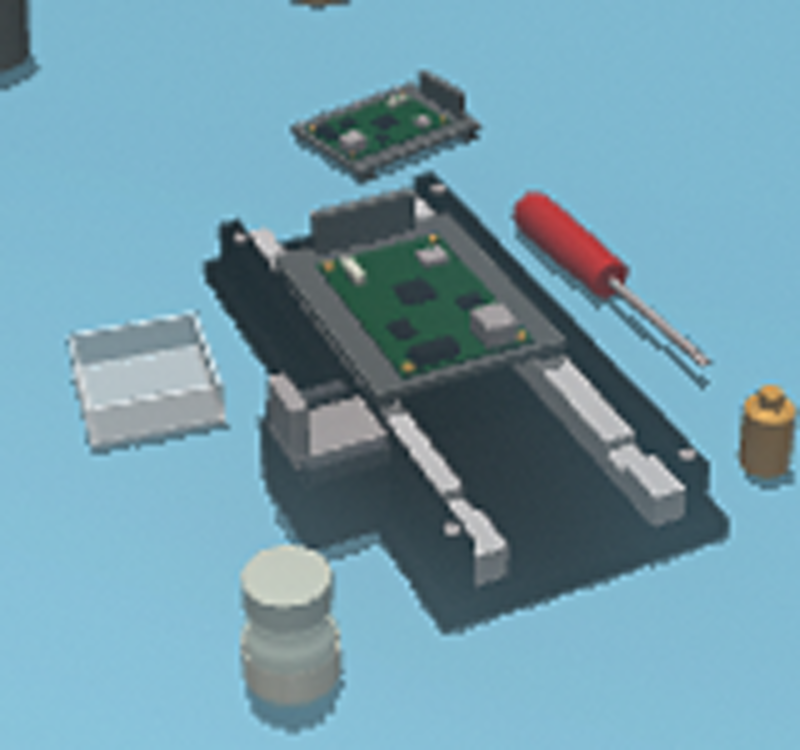

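View pics/d0c.png

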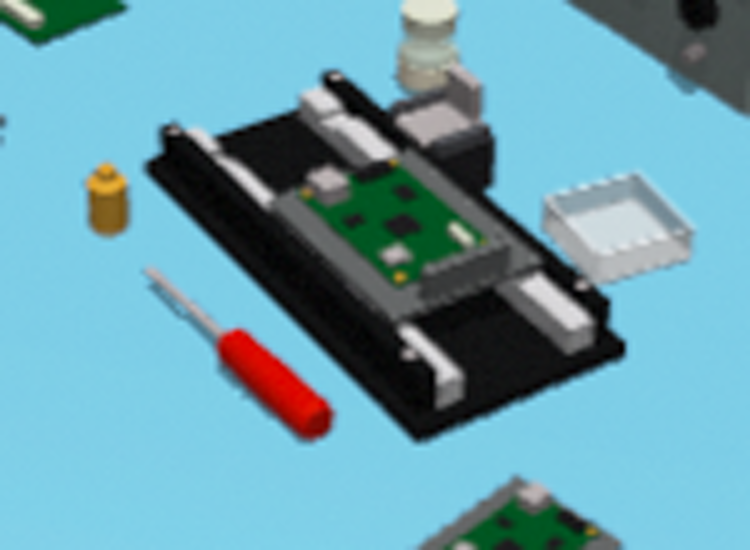

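The carrier in the fixture is confirmed as the middle-sized one. In s0c its rib is at about (363,222) and the bolt tab at (288,405). The base corners are at (445,632), (728,525) and (207,275) in s0c, and at (420,440), (625,350) and (148,168) in d0c.

```bash
python3 - <<'E'
from h import *
np.set_printoptions(precision=4,suppress=True)
S=lambda L:[(240+x/5-.4,160+y/5-.4) for x,y in L]
D=lambda L:[(235+x/5-.4,150+y/5-.4) for x,y in L]
s=world('s0',S([(445,632),(728,530),(205,285)]),0.0)
d=world('d0',D([(420,440),(148,170),(625,353)]),0.0)
print('scene base ++,-+,+-',s,'\nside base --,-+,+-',d)
for a,b in((s[0],s[1]),(s[2],s[0]),(d[0],d[2]),(d[0],d[1])): v=(b-a)[:2];print(np.linalg.norm(v),np.degrees(np.arctan2(v[1],v[0])))
print('centre',(s[1]+s[2])/2,(d[1]+d[2])/2)
print('rib top outer corners scene(z .066)',world('s0',S([(313,212),(412,192)]),.066))
print('rib side bottom outer -y face top',world('d0',D([(420,268),(505,245)]),.066))
print('plate front corners z.044',world('s0',S([(380,392),(565,345)]),.044))
print('tab top scene',world('s0',S([(270,378),(297,410)]),.074))
print('tab top side',world('d0',D([(450,68),(480,92)]),.074))
for n,L in(('tray',[(148,440)]),('jar',[(287,565)]),('jarbase',[(290,720)])):print(n,world('s0',S(L)))
E
```

```text
scene base ++,-+,+- [[ 0.5701  0.2019  0.    ]
 [ 0.4191  0.2074  0.    ]
 [ 0.5548 -0.1092  0.    ]] 
side base --,-+,+- [[ 0.4078 -0.1058  0.    ]
 [ 0.4269  0.2113  0.    ]
 [ 0.5543 -0.1143  0.    ]]
0.15103540325626819 177.93984510869845
0.3114971478949218 87.18260829515518
0.14668451633022567 -3.328618200812327
0.3177130716087091 86.56146200460209
centre [0.4869 0.0491 0.    ] [0.4906 0.0485 0.    ]
rib top outer corners scene(z .066) [[ 0.5101 -0.0526  0.066 ]
 [ 0.4533 -0.0448  0.066 ]]
rib side bottom outer -y face top [[ 0.4513 -0.0462  0.066 ]
 [ 0.5051 -0.0571  0.066 ]]
plate front corners z.044 [[0.5398 0.0825 0.044 ]
 [0.4401 0.093  0.044 ]]
tab top scene [[0.5975 0.0837 0.074 ]
 [0.5969 0.1119 0.074 ]]
tab top side [[0.5904 0.1044 0.074 ]
 [0.5883 0.071  0.074 ]]
tray [[ 0.6357  0.0075 -0.001 ]]
jar [[0.6394 0.1907 0.0611]]
jarbase [[0.6534 0.2168 0.0005]]
```

jog_arm(series="2 -3.4 0 0 0 0.05; 2 -3.4 0 0 0 0.05; 2 -3.4 0 0 0 0.05; 2 -3.4 0 0 0 0.05; 2 -3.4 0 0 0 0.05; 2 -3.4 0 0 0 0; 2 -3.4 0 0 0 0; 2 -3.4 0 0 0 0; 2 -3.4 0 0 0 0; 2 -3.4 0 0 0 0", fingers=255, force=40)

```text
t: 0.98
eef_pos: [0.3643, 0.1737, 0.2431]
orientation: [[-0.005, -1.0, 0.024], [-0.007, 0.024, 1.0], [-1.0, 0.005, -0.007]]
force: [1.2, 1.1, -1.2]
gripper_width: 0.0
```

jog_arm(series="2 -3.2 0.8 0 0 -0.03; 2 -3.2 0.8 0 0 0; 1.8 -3.2 0.8 0 0 0; 1.8 -3.2 0.8 0 0 0; 0 0 0 0 0 0; 0 0 0 0 0 0")

```text
t: 1.48
eef_pos: [0.4435, 0.0307, 0.2736]
orientation: [[-0.008, -0.998, 0.069], [-0.009, 0.069, 0.998], [-1.0, 0.008, -0.01]]
force: [0.2, -0.1, 0.1]
gripper_width: 0.0002
```

```bash
python3 - <<'E'
from h import *
snap('wrist','w1'); s=ctrl.sense(); print(s['eef_pos'],s['orientation'].round(3).tolist(),s['force'])
crop('w1','w1c',0,0,640,400,1.25)
E
```

```text
[0.44345763 0.0308783  0.27357576] [[-0.008, -0.998, 0.068], [-0.01, 0.068, 0.998], [-1.0, 0.007, -0.011]] [-0.00610048 -0.99920138 -0.41762389]
```

View pics/w1c.png

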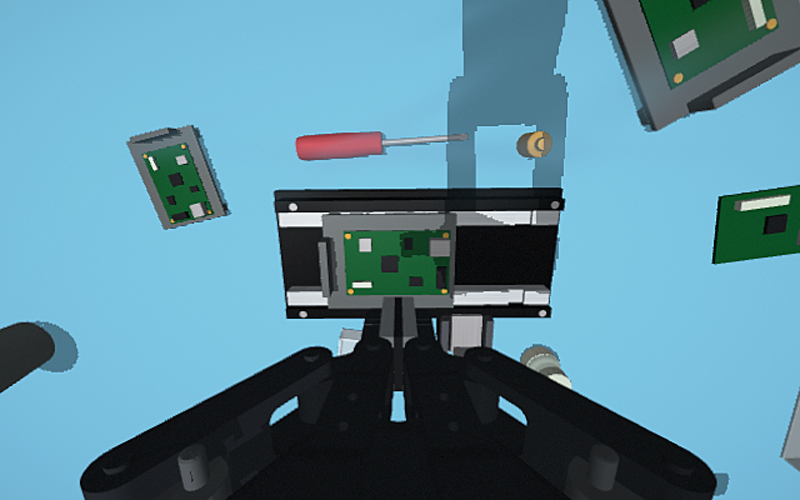

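The wrist view looks down on the fixture. The wall-top screws are at (293,207), (555,205), (303,314) and (544,313), the rib is at (320,240)-(327,297), and the plate's leading edge is at x≈455.

```bash
python3 - <<'E'
from h import *
np.set_printoptions(precision=4,suppress=True)
W=lambda L:[((x+.5)/1.25-.5,(y+.5)/1.25-.5) for x,y in L]
p=world('w1',W([(293,207),(555,205),(303,314),(544,313)]),.04);print(p,'c',p.mean(0))
for a,b in((0,1),(2,3)):v=(p[b]-p[a])[:2];print(np.linalg.norm(v),np.degrees(np.arctan2(v[1],v[0])))
r=world('w1',W([(319,240),(319,297)]),.066);print('rib',r,r.mean(0))
v=(p[1]+p[3]-p[0]-p[2])[:2];fy=v/np.linalg.norm(v);fx=np.array([fy[1],-fy[0]])
c=p.mean(0)[:2]
f=lambda q:((q[:2]-c)@fx,(q[:2]-c)@fy)
print('ang',np.degrees(np.arctan2(fy[1],fy[0])),'rib fix',f(r.mean(0)))
g=lambda x,y:c+x*fx+y*fy
print('rib seated',g(0,-.015),'seat',g(0,.055),'tab withdrawn?',g(.11,.055))
E
```

```text
[[ 0.4192 -0.0794  0.04  ]
 [ 0.4354  0.1908  0.04  ]
 [ 0.541  -0.0866  0.04  ]
 [ 0.5571  0.1853  0.04  ]] c [0.4882 0.0525 0.04  ]
0.2706972260560445 86.56605112970936
0.27246343470302004 86.60763320091392
rib [[ 0.45   -0.0502  0.066 ]
 [ 0.5106 -0.0582  0.066 ]] [ 0.4803 -0.0542  0.066 ]
ang 86.58690977202752 rib fix (np.float64(-0.0014955389047878061), np.float64(-0.10705285313174985))
rib seated [0.4873 0.0376] seat [0.4915 0.1074] tab withdrawn? [0.6013 0.1009]
```

jog_arm(series="0.9 -3.1 -1 0 0 0; 0.9 -3.1 -2 0 0 0; 0.9 -3.1 -2 0 0 0; 0.9 -3.1 -2 0 0 0; 0 0 -3 0 0 0; 0 0 -3 0 0 0; 0 0 -3 0 0 0; 0 0 -3 0 0 0; 0 0 -1.5 0 0 0; 0 0 0 0 0 0")

```text
t: 2.37
eef_pos: [0.4766, -0.083, 0.0606]
orientation: [[-0.002, -0.999, 0.045], [-0.006, 0.045, 0.999], [-1.0, 0.002, -0.006]]
force: [-1.3, -0.5, -0.7]
gripper_width: 0.0001
```

jog_arm(series="0.3 0.3 -0.1 0 0 0; 0.03 0.3 0 0 0 0; 0.02 0.3 0 0 0 0; 0.02 0.3 0 0 0 0; 0.02 0.3 0 0 0 0; 0.02 0.3 0 0 0 0; 0.02 0.3 0 0 0 0")

```text
t: 2.95
eef_pos: [0.4837, -0.0581, 0.0648]
orientation: [[0.005, -0.999, 0.039], [-0.01, 0.039, 0.999], [-1.0, -0.005, -0.01]]
force: [-0.5, -1.8, -1.3]
gripper_width: -0.0001
```

jog_arm(series="0 0.2 -0.2 0 0 0; 0 0.3 -0.2 0 0 0; 0 0.3 -0.1 0 0 0; 0 0.3 0 0 0 0; 0 0.3 0 0 0 0; 0 0.3 0 0 0 0")

```text
t: 3.45
eef_pos: [0.4853, -0.0458, 0.0643]
orientation: [[0.01, -0.999, 0.04], [-0.024, 0.04, 0.999], [-1.0, -0.011, -0.023]]
force: [-0.1, -2.9, -0.4]
gripper_width: -0.0002
```

jog_arm(series="0 0.3 -0.3 0.012 0.005 0; 0 0.3 -0.3 0.012 0.005 0; 0.02 0.3 -0.2 0 0 0; 0.02 0.3 -0.1 0 0 0; 0.02 0.3 -0.1 0 0 0; 0.02 0.3 -0.1 0 0 0")

```text
t: 3.95
eef_pos: [0.4882, -0.0352, 0.0591]
orientation: [[0.002, -0.999, 0.039], [-0.017, 0.039, 0.999], [-1.0, -0.003, -0.017]]
force: [-4.5, -8.4, 6.0]
gripper_width: 0.0001
```

```bash
python3 - <<'E'
from h import *
snap('side','d1'); snap('scene','s1')
crop('s1','s1c',240,140,400,290,3); crop('d1','d1c',235,130,385,280,3)
cv2.imwrite('pics/j1.png',np.hstack([cv2.imread('pics/s1c.png'),cv2.imread('pics/d1c.png')[:450]])[:, :800])
print({k:np.round(v,4) for k,v in ctrl.sense().items() if k in('t','eef_pos','force')})
E
```

```text
{'t': np.float64(4.05), 'eef_pos': array([ 0.4883, -0.0348,  0.0591]), 'force': array([-3.909 , -6.7958,  5.0339])}
```

View pics/j1.png

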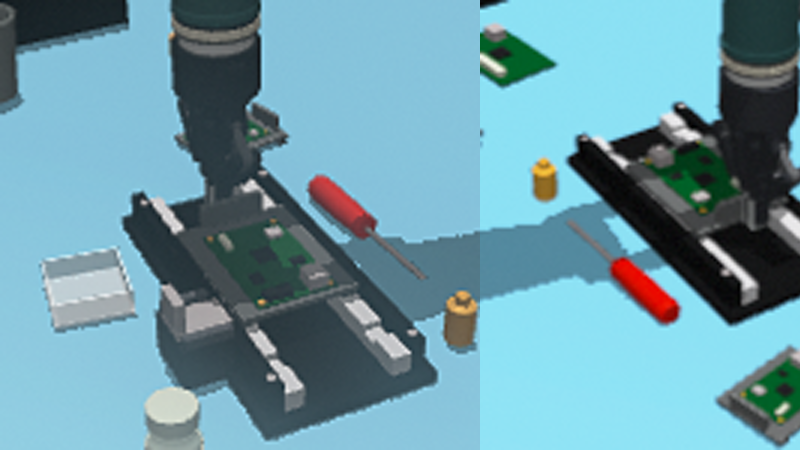

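The picture shows the carrier slid part-way along the rails, with the fingertip behind its rib but a few mm to the +x side. I'll back off slightly, re-centre and continue.

jog_arm(series="0 -0.4 0 0.008 0 0; -0.5 -0.2 0.1 0.008 0 -0.005; 0 0.2 0.1 0 0 0; 0 0.4 0 0 0 0; 0.02 0.4 0 0 0 0; 0.02 0.4 0 0 0 0")

```text
t: 4.55
eef_pos: [0.484, -0.0257, 0.0615]
orientation: [[0.004, -0.999, 0.046], [0.004, 0.046, 0.999], [-1.0, -0.004, 0.004]]
force: [-0.1, -2.2, 0.1]
gripper_width: -0.0002
```

jog_arm(series="0.02 0.4 0 0 0 0; 0.02 0.4 0 0 0 0; 0.02 0.4 0 0 0 0; 0.02 0.4 0 0 0 0; 0.02 0.4 -0.1 0 0 0")

```text
t: 4.97
eef_pos: [0.4856, -0.0043, 0.0611]
orientation: [[0.005, -0.999, 0.045], [0.0, 0.045, 0.999], [-1.0, -0.005, 0.0]]
force: [-0.9, -6.4, 5.4]
gripper_width: -0.0
```

jog_arm(series="0 0.3 0 0 0 0; 0.02 0.4 0 0 0 0; 0.02 0.4 0 0 0 0; 0.02 0.3 0 0 0 0")

```text
t: 5.3
eef_pos: [0.4863, 0.0116, 0.0611]
orientation: [[0.005, -0.999, 0.044], [-0.0, 0.044, 0.999], [-1.0, -0.005, 0.0]]
force: [-0.7, -3.3, 0.2]
gripper_width: 0.0001
```

jog_arm(series="0.01 0.25 0 0 0 0; 0.01 0.25 0 0 0 0")

```text
t: 5.47
eef_pos: [0.4864, 0.0179, 0.0608]
orientation: [[0.005, -0.999, 0.044], [0.001, 0.044, 0.999], [-1.0, -0.005, 0.001]]
force: [-0.7, -4.0, 1.6]
gripper_width: -0.0
```

jog_arm(series="0.01 0.25 0 0 0 0; 0.01 0.25 0 0 0 0")

```text
t: 5.63
eef_pos: [0.4865, 0.021, 0.0609]
orientation: [[0.004, -0.999, 0.043], [-0.005, 0.043, 0.999], [-1.0, -0.005, -0.005]]
force: [-0.6, -15.0, 1.2]
gripper_width: 0.0004
```

The force jumped from 4 to 15 N near the predicted seat, so the carrier has reached a stop. I'll back off and check the drop.

jog_arm(series="0 -1 0 0 0 0; 0 -2 0 0 0 0; 0 -2 1 0 0 0; 0 -1 3 0 0 0; 0 -1 3.5 0 0 0; 0 0 3.5 0 0 0; 0 0 3.5 0 0 0; 0 0 0 0 0 0")

```text
t: 6.3
eef_pos: [0.4806, -0.0458, 0.2056]
orientation: [[-0.009, -0.999, 0.041], [0.013, 0.041, 0.999], [-1.0, 0.009, 0.013]]
force: [2.0, -0.3, 1.4]
gripper_width: 0.0001
```

```bash
python3 - <<'E'
from h import *
np.set_printoptions(precision=4,suppress=True)
snap('side','d2'); snap('scene','s2'); snap('wrist','w2')
crop('s2','s2c',240,170,400,300,5)
print({k:np.round(v,4) for k,v in ctrl.sense().items() if k in('t','eef_pos','force')})
# heights over the scene depth in fixture coordinates
for f in('s2','d2','w2'):
    a=np.load(f'pics/{f}.npz'); d=a['d']; vv,uu=np.nonzero(d>0)
    M=a['mtx'];pts=cv2.undistortPoints(np.c_[uu,vv].astype(float)[:,None],M,np.array([float(a['k1']),0,0,0]))[:,0]
    P=a['o']+(np.c_[pts[:,0],-pts[:,1],-np.ones(len(pts))]*d[vv,uu][:,None])@np.array(a['R']).T
    th=np.radians(86.6);fy=np.array([np.cos(th),np.sin(th)]);fx=np.array([fy[1],-fy[0]])
    q=P[:,:2]-[.4882,.0515]; X,Y,Z=q@fx,q@fy,P[:,2]
    for n,(xa,xb,ya,yb) in dict(plate_px=(.045,.051,.0,.11),plate_mx=(-.051,-.045,0,.11),wall_m=(-.065,-.058,0,.11),rib=(-.02,.02,-.013,-.009)).items():
        m=(X>xa)&(X<xb)&(Y>ya)&(Y<yb)&(Z>.015)&(Z<.09)
        print(f,n,m.sum(),np.percentile(Z[m],[10,50,90]) if m.sum() else '')
E
```

```text
{'t': np.float64(6.45), 'eef_pos': array([ 0.4771, -0.045 ,  0.1975]), 'force': array([-0.8421, -0.2396, -0.6703])}
s2 plate_px 72 [0.0366 0.0378 0.0392]
s2 plate_mx 65 [0.0365 0.038  0.0393]
s2 wall_m 74 [0.0387 0.0399 0.041 ]
s2 rib 69 [0.0385 0.0518 0.0597]
d2 plate_px 30 [0.0342 0.0362 0.0384]
d2 plate_mx 45 [0.0337 0.0363 0.0383]
d2 wall_m 42 [0.036  0.0382 0.0402]
d2 rib 11 [0.0296 0.0573 0.0592]
w2 plate_px 486 [0.0369 0.0377 0.0386]
w2 plate_mx 620 [0.0369 0.0379 0.0387]
w2 wall_m 761 [0.039  0.0398 0.0407]
w2 rib 129 [0.0589 0.0598 0.0606]
```

View pics/s2c.png

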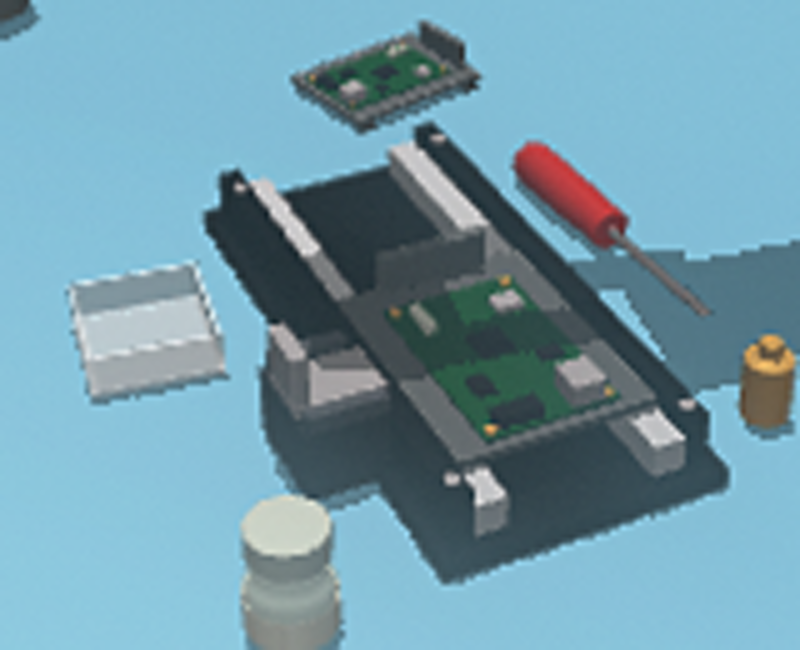

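Seated: the plate top is at 38 mm and the rib top at 60 mm, level on both sides. The picture agrees. Next, the bolt tab, at (288,350) in s2c.

```bash
cat >> h.py <<'E'
def cloud(f):
    a=np.load(f'pics/{f}.npz'); d=a['d']; vv,uu=np.nonzero(d>0)
    pts=cv2.undistortPoints(np.c_[uu,vv].astype(float)[:,None],a['mtx'],np.array([float(a['k1']),0,0,0]))[:,0]
    P=a['o']+(np.c_[pts[:,0],-pts[:,1],-np.ones(len(pts))]*d[vv,uu][:,None])@np.array(a['R']).T
    th=np.radians(86.6);fy=np.array([np.cos(th),np.sin(th)]);fx=np.array([fy[1],-fy[0]])
    q=P[:,:2]-[.4882,.0515]; return q@fx,q@fy,P[:,2]
E
python3 - <<'E'
from h import *
for f in('s2','d2','w2'):
    X,Y,Z=cloud(f); m=(X>.05)&(X<.14)&(Y>.02)&(Y<.09)&(Z>.055)&(Z<.08)
    if m.sum(): print(f,m.sum(),*[np.percentile(v[m],[2,50,98]).round(4) for v in(X,Y,Z)])
E
```

```text
s2 78 [0.0991 0.1052 0.109 ] [0.0398 0.0589 0.0675] [0.0555 0.0698 0.075 ]
d2 32 [0.0961 0.0995 0.1051] [0.034  0.0415 0.0616] [0.0563 0.0623 0.0729]
w2 509 [0.0978 0.0991 0.1071] [0.0353 0.0485 0.0635] [0.0557 0.0699 0.0746]
```

jog_arm(series="3.2 2.8 0 0 0 0; 3.2 2.8 0 0 0 0; 3.2 2.8 0 0 0 0; 3.2 2.8 0 0 0 0; 3.1 2.8 0 0 0 0; 0 0 0 0 0 0; 0 0 -2 0 0 0; 0 0 0 0 0 0")

```text
t: 7.12
eef_pos: [0.6289, 0.1028, 0.1507]
orientation: [[-0.063, -0.997, 0.042], [0.021, 0.04, 0.999], [-0.998, 0.064, 0.018]]
force: [-1.7, -0.4, -1.6]
gripper_width: 0.0002
```

jog_arm(series="0.4 -0.3 0 -0.01 -0.03 0; 0.4 -0.3 0 -0.01 -0.03 0; 0 0 -2 0 0 0; 0 0 -2 0 0 0; 0 0 0 0 0 0")

```text
t: 7.53
eef_pos: [0.6306, 0.096, 0.102]
orientation: [[-0.018, -0.999, 0.041], [0.001, 0.041, 0.999], [-1.0, 0.018, 0.0]]
force: [-0.5, -0.0, -1.6]
gripper_width: 0.0
```

jog_arm(series="0.4 0.1 -0.5 0 -0.015 0; 0 0 -1 0 0 0; 0 0 -0.7 0 0 0; 0 0 0 0 0 0")

```text
t: 7.87
eef_pos: [0.6333, 0.096, 0.0788]
orientation: [[-0.004, -0.999, 0.042], [0.001, 0.042, 0.999], [-1.0, 0.004, 0.001]]
force: [0.9, -0.2, -0.0]
gripper_width: -0.0001
```

jog_arm(series="-0.4 0.03 -0.2 0 0 0; -0.4 0.03 0 0 0 0; -0.4 0.03 0 0 0 0; -0.4 0.02 0 0 0 0; -0.4 0.02 0 0 0 0; -0.4 0.02 0 0 0 0; -0.4 0.02 0 0 0 0")

```text
t: 8.45
eef_pos: [0.6054, 0.0978, 0.0796]
orientation: [[0.004, -0.999, 0.042], [0.002, 0.042, 0.999], [-1.0, -0.003, 0.002]]
force: [2.2, -0.6, -1.8]
gripper_width: -0.0003
```

jog_arm(series="-0.4 0.02 -0.2 0 0 0; -0.4 0.02 -0.1 0 0 0; -0.4 0.02 0 0 0 0; -0.3 0.02 0 0 0 0")

```text
t: 8.78
eef_pos: [0.5911, 0.0987, 0.0787]
orientation: [[0.011, -0.999, 0.042], [0.002, 0.042, 0.999], [-1.0, -0.011, 0.002]]
force: [2.0, 0.5, -1.0]
gripper_width: -0.0001
```

jog_arm(series="-0.3 0.02 0 0 0 0; -0.3 0.02 0 0 0 0")

```text
t: 8.95
eef_pos: [0.5887, 0.0988, 0.0791]
orientation: [[0.023, -0.999, 0.043], [0.001, 0.043, 0.999], [-1.0, -0.023, 0.002]]
force: [14.4, 0.3, -9.2]
gripper_width: 0.0001
```

jog_arm(series="-0.4 0 0 0 0 0; -0.3 0 0 0 0 0")

```text
t: 9.12
eef_pos: [0.5887, 0.0988, 0.0793]
orientation: [[0.043, -0.998, 0.043], [0.002, 0.044, 0.999], [-0.999, -0.043, 0.004]]
force: [10.8, 0.4, -6.7]
gripper_width: 0.0
```

Firm stop, no further travel. Retreat and check.

jog_arm(series="0.5 0 0 0 0.02 0; 1.5 0 0 0 0.02 0; 2 0 0 0 0 0; 1 0 2 0 0 0; 0 0 3 0 0 0; 0 0 3 0 0 0; 0 0 3 0 0 0; 0 0 0 0 0 0")

```text
t: 9.78
eef_pos: [0.63, 0.099, 0.1848]
orientation: [[-0.028, -0.999, 0.043], [0.002, 0.043, 0.999], [-1.0, 0.028, 0.001]]
force: [0.0, 0.5, 1.9]
gripper_width: 0.0003
```

```bash
python3 - <<'E'
from h import *
snap('side','d3'); snap('scene','s3'); snap('wrist','w3')
print({k:np.round(v,4) for k,v in ctrl.sense().items() if k in('t','eef_pos','force')})
crop('s3','s3c',250,180,390,290,5)
for f in('s3','d3','w3'):
    X,Y,Z=cloud(f); m=(X>.05)&(X<.14)&(Y>.02)&(Y<.09)&(Z>.06)&(Z<.08)
    if m.sum(): print(f,m.sum(),*[np.percentile(v[m],[2,50,98]).round(4) for v in(X,Y,Z)])
    for a,b in((.03,.0405),(.0405,.0505),(-.05,-.045)):
        m=(X>a)&(X<b)&(((Y>.045)&(Y<.062)) if a>0 else (Y>0)&(Y<.11))&(Z<.09); print(a,m.sum(),np.median(Z[m]).round(4) if m.sum() else '')
    m=(X>-.02)&(X<.02)&(Y>-.0135)&(Y<-.009)&(Z>.045)&(Z<.09);print('rib',np.percentile(Z[m],90).round(4) if m.sum() else '')
E
```

```text
{'t': np.float64(9.9333), 'eef_pos': array([0.6271, 0.0988, 0.1768]), 'force': array([ 0.3486, -0.172 , -0.5312])}
s3 67 [0.0781 0.0848 0.0876] [0.0377 0.0556 0.0671] [0.0608 0.072  0.0749]
0.03 14 0.04
0.0405 18 0.0461
-0.05 52 0.0379
rib 0.0602
d3 41 [0.0733 0.0786 0.0861] [0.0317 0.0453 0.064 ] [0.0605 0.0678 0.0745]
0.03 14 0.0386
0.0405 11 0.044
-0.05 37 0.0364
rib 0.0591
w3 445 [0.0774 0.0821 0.0872] [0.0363 0.051  0.0649] [0.0712 0.0736 0.0751]
0.03 213 0.039
0.0405 228 0.0458
-0.05 0 
rib 0.0606
```

View pics/s3c.png

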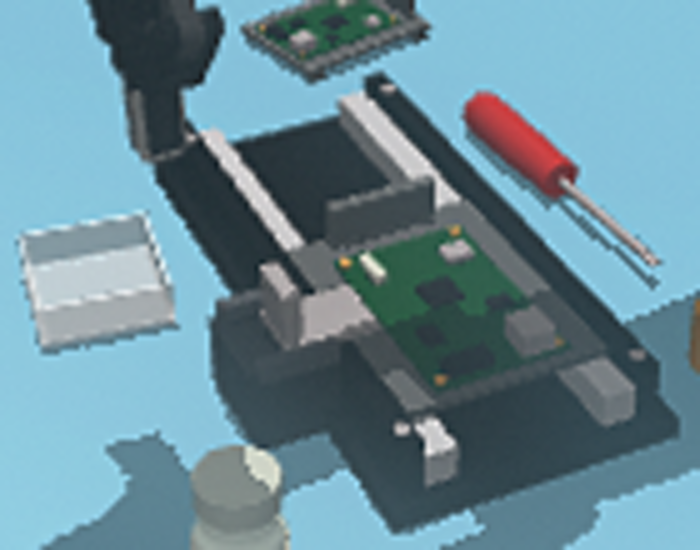

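The tongue is over the carrier edge, with its top at 46 mm and the plate beside it at 38 mm. The cameras give about 20–22 mm of bolt travel, so I'll make one more firm push with the tool upright to be sure it is fully home.

jog_arm(series="0 0 -3 0 -0.015 0; 0 0 -3 0 -0.015 0; 0 0 -2.5 0 0 0; 0 0 -1.5 0 0 0; 0 0 0 0 0 0")

```text
t: 10.35
eef_pos: [0.6197, 0.0986, 0.0647]
orientation: [[-0.023, -0.999, 0.043], [0.0, 0.043, 0.999], [-1.0, 0.023, -0.001]]
force: [-0.1, -0.3, -0.4]
gripper_width: -0.0001
```

jog_arm(series="0.3 0 0.6 0 -0.012 0; 0 0 0.4 0 -0.012 0; 0 0 0 0 0 0")

```text
t: 10.6
eef_pos: [0.6194, 0.0985, 0.0708]
orientation: [[-0.008, -0.999, 0.043], [-0.0, 0.043, 0.999], [-1.0, 0.008, -0.001]]
force: [0.2, -0.6, 0.7]
gripper_width: 0.0003
```

jog_arm(series="-0.6 0 0.1 0 0 0; -0.6 0 0.1 0 0 0; -0.6 0 0 0 0 0; -0.6 0 0 0 0 0; -0.4 0 0 0 0 0; -0.3 0 0 0 0 0")

```text
t: 11.1
eef_pos: [0.5891, 0.0988, 0.0801]
orientation: [[0.005, -0.999, 0.042], [0.001, 0.042, 0.999], [-1.0, -0.005, 0.001]]
force: [8.0, -0.1, -2.5]
gripper_width: -0.0
```

jog_arm(series="-0.4 0 -0.1 0 0 0; -0.6 0 -0.1 0 0 0; -0.8 0 0 0 0 0")

```text
t: 11.35
eef_pos: [0.5879, 0.0985, 0.0817]
orientation: [[0.055, -0.998, 0.044], [0.002, 0.044, 0.999], [-0.999, -0.054, 0.004]]
force: [26.1, 0.7, -17.0]
gripper_width: 0.0002
```

At 26 N there was no further travel, so the bolt is at its stop. Retreating clear.

jog_arm(series="0.8 0 0 0 0.025 0; 1.5 0 0 0 0.025 0; 2 0 0 0 0 0; 1 0 2 0 0 0; 0 0 3 0 0 0; 0 0 3 0 0 0; 0 0 3 0 0 0; 0 0 2 0 0 0; 0 0 0 0 0 0; 0 0 0 0 0 0")

```text
t: 12.18
eef_pos: [0.64, 0.0977, 0.2124]
orientation: [[0.0, -0.999, 0.045], [0.001, 0.045, 0.999], [-1.0, -0.0, 0.002]]
force: [0.8, 0.0, -1.0]
gripper_width: 0.0002
```

```bash
python3 - <<'E'
from h import *
snap('side','d4'); snap('scene','s4')
s=ctrl.sense();print({k:np.round(v,4) for k,v in s.items() if k in('t','eef_pos','force','joint_vel')})
for f in('s2','s3','s4','d2','d4'):
    X,Y,Z=cloud(f); m=(X>.05)&(X<.14)&(Y>.02)&(Y<.09)&(Z>.06)&(Z<.08)
    t=(abs(X)<.02)&(Y>-.0135)&(Y<-.009)&(Z>.045)&(Z<.09); p=(X>-.05)&(X<-.045)&(Y>0)&(Y<.11)
    print(f,np.percentile(X[m],[2,50,98]).round(4),'rib top',np.percentile(Z[t],90).round(4),'plate',np.median(Z[p]).round(4))
a=[cv2.imread('pics/s4.png')[130:330,180:500],cv2.imread('pics/d4.png')[120:320,150:470]]
cv2.imwrite('pics/f.png',cv2.resize(np.vstack(a),None,fx=1.5,fy=1.5))
E
```

```text
{'t': np.float64(12.2833), 'joint_vel': array([0.0118, 1.0233, 1.5058, 0.0042, 0.1093, 0.0536]), 'eef_pos': array([0.6396, 0.0976, 0.2113]), 'force': array([-0.1474, -0.9979,  0.2473])}
s2 [0.0991 0.1051 0.109 ] rib top 0.0604 plate 0.038
s3 [0.0781 0.0848 0.0876] rib top 0.0602 plate 0.4805
s4 [0.0785 0.0848 0.0875] rib top 0.0606 plate 0.0392
d2 [0.0966 0.0997 0.1052] rib top 0.0595 plate 0.0363
d4 [0.0744 0.0783 0.0848] rib top 0.0588 plate 0.0373
```

View pics/f.png

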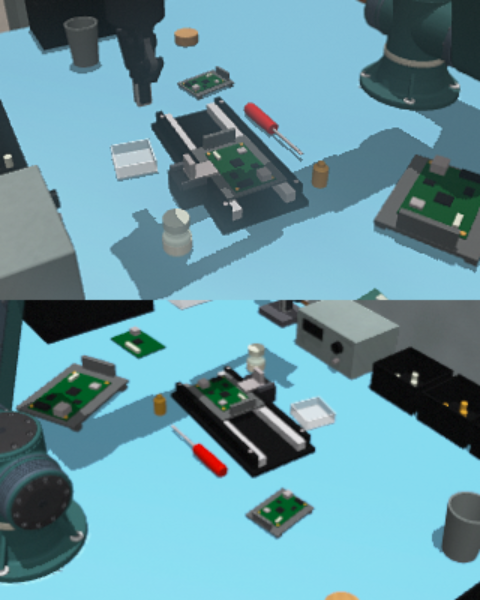

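The carrier is seated, the bolt is home, nothing else has been moved, and the hand is clear.

```bash
python3 -c "
from plant import ctrl
print(ctrl.close_job())"
```

```text
the job is handed in; nothing more can be done
None
```

I pushed the middle-sized carrier along the rails with the closed fingertips until it stopped at the notches. Then I pushed the bolt to its stop, took the hand clear and handed the job in at about 12.3 s.

- **Carrier:** The push force rose from about 4 N to 15 N at the predicted seat. Before the bolt push, the plate top measured 38 mm on both sides and the rib top 60 mm, which is the seated height. After the bolt push, the rib top still read 59–61 mm and the plate top 37–39 mm.
- **Bolt:** The tongue lies over the carrier's edge, and a second push of 26 N on the tab moved it no further. The cameras gave 20–22 mm of travel instead of exactly 22 mm, so "fully home" rests on the firm stop rather than on the measurement.
- **Off-centre push:** Early in the carrier push the fingertip was a few mm to the +x side and the force reached about 10 N. I backed off and re-centred before going on.
- **Other checks:** The last pictures show the other items near the fixture where they were. The force readings with the hand clear were about 1 N or less.

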